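# Mark the base of a sample jar

### The arm

A 7-joint arm with a two-finger parallel gripper is mounted at the origin on the work surface. World frame = base frame: x ahead of the robot, y to its left, z up, the work surface at z = 0. Lengths are in m, angles in rad, forces in N, time in s.
With the tool pointing down it reaches from about 0.4 to 0.9 m from the base axis. Payload 5.5 kg.
Tool frame: the origin (TCP) lies midway between the tips of the shut fingers; the grasp point (between the pads) lies 19 mm behind it (manip.grip_depth is the distance from the TCP to the grasp point, in m); z points along the fingers, x is the direction in which the jaws open and shut, and the axes are right-handed (so a half turn about z gives the same grasp; the last joint's range is limited). The gripper opens to 92 mm and grips with 3 to 60 N. Pads are 19 mm wide; open, the fingers measure 130 mm over their backs; the gripper's body (75 mm by 190 mm) begins 47 mm behind the grasp point.
Start: joints at [1.373, 0.501, -0.427, 1.55, 0.221, 1.138, -0.21], TCP at [0.289, -0.582, 0.227] pointing down, gripper open.
Joint ranges: [-2.88, 2.88], [-0.31, 2.03], [-1.54, 1.56], [0.2, 2.42], [-1.41, 4.55], [0.19, 2.02], [-2.57, 2.57]. Speed limits (rad/s): [2.57, 2.57, 3.14, 3.14, 3.14, 3.14, 3.14].

### API

Orientations are given as a unit quaternion [x, y, z, w].
In Python, from bench import manip, effector, viewer gives the robot as it stands. Calls block until the motion is done:
- manip.move_pose(position, orientation): joint-space move of the TCP to a pose.
- manip.servo_line(position, ori=None, vel=0.15): straight line of the TCP; ori=None keeps the orientation; vel is the mean speed in m/s.
- manip.movej(angles): joint-space move.
- effector.open_jaws() and effector.close(f_grip=None): open the fingers fully, or close them until they stop; f_grip is the grip in N (None keeps the last).
- manip.sleep(seconds).
- manip.solve_ik(position, orientation): joint angles nearest the present ones, or None.
- viewer.get_image(name): name is "scene" or "top" or "wrist"; returns the picture (384x512x3 uint8, red, green, blue); there is no depth.
- viewer.get_calibration(name): a dict with "vfov" (degrees; the focal length in pixels is half the picture's height over the tangent of half this angle, whatever the lens; pixels are square), "cx", "cy" (the principal point, pixels), "eye" and "attitude" of the camera in the world. Camera axes: x right, y down, z forward; pixel columns grow to the right and rows downward; lengths in m; the calibration is good to about 2 mm. A picture is of the moment at which its call begins: read the wrist's pose just before it. get_calibration takes no time and is no camera call; for the wrist camera it gives the pose at the moment of the call.
A pose or a line that the arm cannot do raises manip.PlanningError and nothing moves.
- manip.hand_in(): hands the job in, once; it reports no verdict.
Readings, each from a call of its own:
- manip.current_clock(): time.
- manip.current_q(): joint angles.
- manip.current_joint_velocities(): joint speeds.
- manip.current_tau(): joint torques, N m.
- manip.current_tool_pos(): TCP position.
- manip.current_tcp_rot(): TCP orientation.
- manip.current_force(): force on the tool from outside, world axes, zero at the start.
- manip.current_wrist_torque(): the same for the moment, N m.
- manip.current_finger_gap(): finger opening in m.
Only numpy, scipy, OpenCV 4.12 (cv2) and the standard library are available. Lean on these libraries where they do the work, as an engineer would, in place of code of your own. Each camera call takes 0.05 s, during which the arm holds its last target.

### The job

Three white sample jars with red lids stand on the lab bench: take the middle-sized one and stand it upright in the round nest of the base marker, on its sprung plunger. Press it straight down until its base is firmly against the nest floor and hold it there steadily for about two seconds so that the mark takes, then let go and leave it standing upright in the nest with the plunger sprung back up.

Things in the scene. Friction and masses are not known exactly. Their poses are not given: they have to be found in the camera images.
- jar_mid (a point): Centre (half-way up) of the middle-sized sample jar: upright white cylinder, flush red lid, 54 mm wide, 84 mm high, closed, 0.13 to 0.25 kg; base 42 mm below this point; z is its axis, up. 25 mm or more are free all round it. Bystanders of the same make: a small jar 38 mm wide, 52 mm high, and a large one 72 mm wide, 118 mm high.
- marker: The base marker, fixed to the bench: white plate 205 x 130 mm, 18 mm thick, with a round aluminium nest and, on the nest's +x side, a grey box 52 mm deep, 120 mm wide, starting 86 mm from the nest axis, top 60 mm above the bench. Origin: on the nest's vertical axis, at bench height; z up.
- nest (a point): Centre of the nest's flat floor (25 mm above the bench), the stop for the jar's base. The nest's rim is 74 mm wide inside, 84 mm outside, its top 13 mm above this point. In the middle stands the black plunger, 36 mm wide, its top 9 mm above this point when up. Fingers reaching no more than 25 mm below the jar's mid-height clear the rim.
- plunger (a joint): Travel of the sprung plunger in m: 0 = up; 0.009 = flush with the nest floor, the jar's base on the stop. The spring pushes up with 4.5 N at 0 and 9 N at 0.009; damped, it rises slowly when let go and carries the jar's weight alone.

How it is judged:
By the outcome, as a careful person would: the job done as asked, in the order asked, and still so for the second after the job is handed in, with the robot touching nothing.
It also fails if it takes over 42 s, if anything falls off the work surface, if the arm or the gripper's body presses on something with over 40 N, if the wrist force passes 120 N, or if a joint passes its speed limit or range.

## Working session

There is one attempt and no reset: what is moved stays moved. The work goes in short steps, each a Python script; the robot and the scene stay as the last script left them, time stands still between calls to the robot, and variables do not carry over. Pictures are saved under pics/ and viewed, and the job is handed in when it is done.

```bash
mkdir -p pics; ls; python3 - <<'E'
from bench import manip, effector, viewer
import cv2
print(manip.current_clock(), manip.current_tool_pos(), manip.current_tcp_rot(), manip.current_force(), manip.grip_depth)
for n in ["scene","top","wrist"]:
    c=viewer.get_calibration(n); print(n,c)
    cv2.imwrite(f"pics/{n}0.png",viewer.get_image(n)[:,:,::-1])
E
```

```text
pics
0.0 [ 0.2887104  -0.58160678  0.22568062] [ 8.49913194e-01 -5.26921855e-01 -7.88887105e-04 -5.47751921e-04] [ 0.06515218 -0.38065908 -0.0082373 ] 0.0188
scene {'vfov': 42.41100575561642, 'cx': 257.5123965773031, 'cy': 195.11775200465664, 'eye': array([1.22242927, 0.15956473, 0.59335615]), 'attitude': array([ 0.55831012,  0.69829165, -0.35128589, -0.27798705])}
top {'vfov': 46.59475887252903, 'cx': 258.8559837769803, 'cy': 186.4090503989711, 'eye': array([ 0.40898652, -0.00839454,  0.96580016]), 'attitude': array([ 0.70831467, -0.70210826,  0.04944632, -0.05375306])}
wrist {'vfov': 69.0870676683647, 'cx': 254.36393754138533, 'cy': 188.72137878408756, 'eye': array([ 0.35027488, -0.55164304,  0.38463179]), 'attitude': array([ 0.84314566, -0.5220859 , -0.06861339,  0.10873783])}
```

View pics/top0.png

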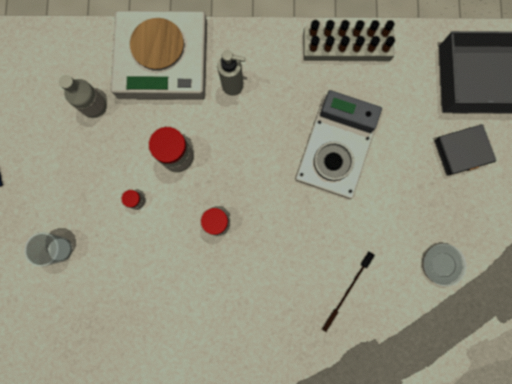

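View pics/scene0.png

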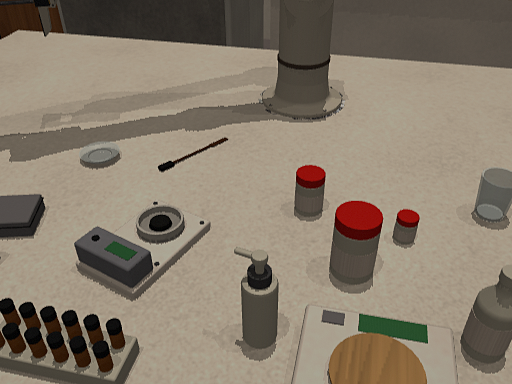

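View pics/wrist0.png

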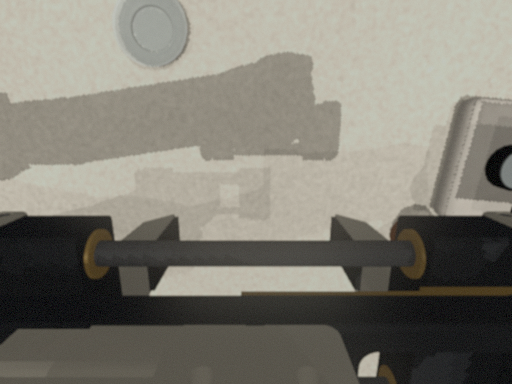

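The top view shows the large lid at (168,145), the small one at (131,199) and the middle one at (215,221). The nest is at (333,161), with the grey box on its upper right. The scene view shows all of them too, so I can cross-check by triangulating.

```bash
cat > h.py <<'E'
import numpy as np, cv2
from scipy.spatial.transform import Rotation as R
from bench import manip, effector, viewer
def ray(c,u,v):
    f=192/np.tan(np.radians(c['vfov'])/2)
    d=R.from_quat(c['attitude']).apply([(u-c['cx'])/f,(v-c['cy'])/f,1.]); return np.array(c['eye']),d/np.linalg.norm(d)
def onz(c,u,v,z):
    e,d=ray(c,u,v); return e+d*(z-e[2])/d[2]
def tri(a,b):
    A=np.zeros((3,3));y=np.zeros(3);P=[]
    for e,d in (a,b):
        M=np.eye(3)-np.outer(d,d);A+=M;y+=M@e
    p=np.linalg.solve(A,y); return p,[np.linalg.norm(np.cross(p-e,d)) for e,d in (a,b)]
def redblobs(img):
    i=img.astype(int); m=((i[...,0]>90)&(i[...,1]<60)&(i[...,2]<60)).astype(np.uint8)
    cs,_=cv2.findContours(m,cv2.RETR_EXTERNAL,cv2.CHAIN_APPROX_NONE)
    return [c for c in sorted(cs,key=cv2.contourArea,reverse=True) if cv2.contourArea(c)>40]
def planecircle(cal,cont,z):
    P=np.array([onz(cal,u,v,z)[:2] for u,v in cont.reshape(-1,2).astype(float)]).astype(np.float32)
    c,r=cv2.minEnclosingCircle(P); return np.array(c),2*r,P
E
python3 - <<'E'
from h import *
t=cv2.imread('pics/top0.png')[:,:,::-1]; s=cv2.imread('pics/scene0.png')[:,:,::-1]
ct=viewer.get_calibration('top'); cs=viewer.get_calibration('scene')
for c,z in zip(redblobs(t)[:3],(.118,.084,.052)):
    cc,D,P=planecircle(ct,c,z); e=cv2.fitEllipse(c); print('top',e,onz(ct,*e[0],z)[:2].round(4),cc.round(4),round(D,4))
for c in redblobs(s)[:3]:
    x,y,w,h=cv2.boundingRect(c); print('scene',x,y,w,h,cv2.contourArea(c))
cv2.imwrite('pics/tz.png',cv2.resize(t[80:205,285:395,::-1],None,fx=4.8,fy=4.8,interpolation=cv2.INTER_CUBIC)[:600])
cv2.imwrite('pics/sz.png',cv2.resize(s[150:300,70:330,::-1],None,fx=3,fy=3,interpolation=cv2.INTER_CUBIC))
E
```

```text
top ((166.6666717529297, 144.32620239257812), (33.57185363769531, 34.96076583862305), 72.0340805053711) [0.6152 0.178 ] [0.6154 0.1776] 0.071
top ((214.3552703857422, 220.86773681640625), (25.278175354003906, 25.761028289794922), 24.926305770874023) [0.4691 0.085 ] [0.4689 0.0852] 0.0528
top ((130.28799438476562, 198.22512817382812), (15.95932388305664, 16.459300994873047), 60.3156852722168) [0.5165 0.2633] [0.5165 0.2628] 0.0367
scene 336 201 47 29 1007.0
scene 296 165 29 17 326.0
scene 397 210 22 13 193.0
```

View pics/tz.png

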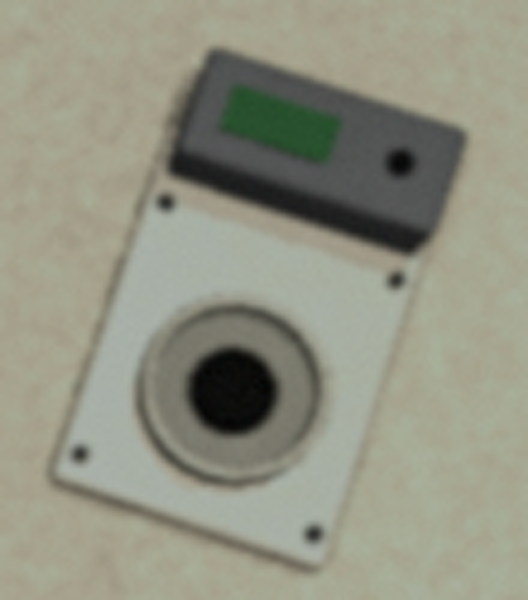

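View pics/sz.png

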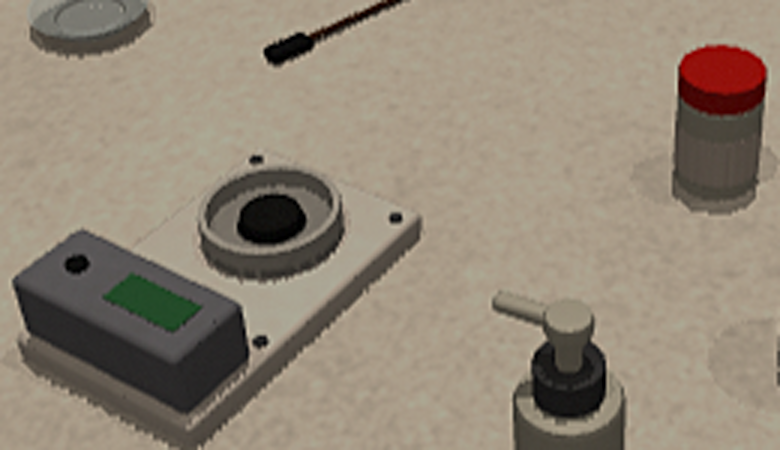

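The zoomed top view shows the nest ring centred near (231,394) with the black plunger inside it, and the box is roughly up and to the right. In the scene zoom, the middle jar stands upright with nothing near it. Next I'll measure the plunger, the lid and the yaw in both views.

```bash
python3 - <<'E'
from h import *
t=cv2.imread('pics/top0.png')[:,:,::-1]; s=cv2.imread('pics/scene0.png')[:,:,::-1]
ct=viewer.get_calibration('top'); cs=viewer.get_calibration('scene')
def blob(img,box,thr):
    x0,y0,x1,y1=box; m=(img[y0:y1,x0:x1].max(2)<thr).astype(np.uint8)
    c=max(cv2.findContours(m,cv2.RETR_EXTERNAL,cv2.CHAIN_APPROX_NONE,offset=(x0,y0))[0],key=cv2.contourArea)
    return cv2.fitEllipse(c),c
et,kt=blob(t,(318,145,348,175),60); es,ks=blob(s,(140,205,182,240),45)
print('plunger',et,es, onz(ct,*et[0],.034)[:2],onz(cs,*es[0],.034)[:2],tri(ray(ct,*et[0]),ray(cs,*es[0])), planecircle(ct,kt,.034)[:2])
# lid top face in scene: brighter red
b=s[160:190,290:330].astype(int); print(b[::2,20,0])
i=s.astype(int); m=((i[...,0]>140)&(i[...,1]<60)).astype(np.uint8); m[:, :290]=0;m[:,330:]=0
c=max(cv2.findContours(m,cv2.RETR_EXTERNAL,cv2.CHAIN_APPROX_NONE)[0],key=cv2.contourArea); e=cv2.fitEllipse(c)
print('lid',e,onz(cs,*e[0],.084)[:2],tri(ray(ct,214.36,220.87),ray(cs,*e[0])))
# nest rim outer via edges in top view: pixel estimates of holes from zoom
f=lambda p:(285+(p[0]+.5)/4.8-.5,80+(p[1]+.5)/4.8-.5)
H=[onz(ct,*f(p),.018)[:2] for p in((166,202),(396,281),(313,534),(80,455))]
print('holes',np.round(H,4)); 
d=(H[0]-H[3])+(H[1]-H[2]); d2=(H[0]-H[1])+(H[3]-H[2])
print('yaw +x',np.degrees(np.arctan2(d[1],d[0])),'+y',np.degrees(np.arctan2(d2[1],d2[0])))
# rim circle
g=cv2.cvtColor(t,cv2.COLOR_RGB2GRAY)
N=[onz(ct,*f(p),.038)[:2] for p in((143,394),(322,394),(231,303),(231,484))]; N=np.array(N)
print('rim outer', N.round(4), (N[0]+N[1])/2,(N[2]+N[3])/2, np.linalg.norm(N[0]-N[1]),np.linalg.norm(N[2]-N[3]))
E
```

```text
plunger ((333.008544921875, 161.02064514160156), (16.424720764160156, 17.48110008239746), 92.22425842285156) ((160.0313720703125, 222.74237060546875), (15.331260681152344, 22.398422241210938), 81.84420776367188) [ 0.60198971 -0.15937965] [ 0.60948459 -0.15818411] (array([ 0.60332586, -0.16080026,  0.0284084 ]), [np.float64(0.000531908543961696), np.float64(0.000531908543961714)]) (array([ 0.60203487, -0.1593664 ]), 0.03881865367293358)
[166 169 167 147 148 147 148 147 147 148 138  66  74  73  75]
lid ((310.4537353515625, 172.4721221923828), (13.992374420166016, 26.95978355407715), 94.00393676757812) [0.46984742 0.08546198] (array([0.46908551, 0.08519746, 0.08344613]), [np.float64(0.00018978159970183743), np.float64(0.00018978159970186359)])
holes [[ 0.693  -0.133 ]
 [ 0.6568 -0.237 ]
 [ 0.5404 -0.197 ]
 [ 0.5754 -0.0932]]
yaw +x -18.84375174329125 +y 71.08409392699852
rim outer [[ 0.5994 -0.1193]
 [ 0.6    -0.1982]
 [ 0.6409 -0.1587]
 [ 0.5595 -0.1575]] [ 0.59972136 -0.1587709 ] [ 0.60019625 -0.15812573] 0.07893613426557167 0.0814455990041874
```

```bash
cat >> h.py <<'E'
def down(yaw): return (R.from_euler('z',yaw)*R.from_euler('x',np.pi)).as_quat()
JAR=np.array([.469,.0852]); NEST=np.array([.6005,-.1585]); G=.009
GD=manip.grip_depth
E
python3 - <<'E'
from h import *
t=cv2.imread('pics/top0.png'); s=cv2.imread('pics/scene0.png')
def proj(c,P):
    f=192/np.tan(np.radians(c['vfov'])/2); q=R.from_quat(c['attitude']).inv().apply(P-np.array(c['eye']))
    return np.c_[q[:,0]/q[:,2]*f+c['cx'],q[:,1]/q[:,2]*f+c['cy']]
a=np.linspace(0,2*np.pi,73); out=[]
for n,im,(x0,y0,x1,y1) in(('top',t,(303,131,363,191)),('scene',s,(130,195,190,255))):
    k=6; z=cv2.resize(im[y0:y1,x0:x1],None,fx=k,fy=k,interpolation=cv2.INTER_CUBIC)
    for r,h,col in((.042,.038,(0,255,0)),(.037,.038,(0,255,255)),(.018,.034,(255,0,255))):
        P=np.c_[NEST[0]+r*np.cos(a),NEST[1]+r*np.sin(a),0*a+h]
        q=((proj(viewer.get_calibration(n),P)-[x0,y0]+.5)*k-.5)
        cv2.polylines(z,[q.round().astype(np.int32)],True,col,1)
    out.append(z)
cv2.imwrite('pics/ov.png',np.hstack(out))
q0=manip.current_q()
for d in range(-180,181,30):
    r=[manip.solve_ik([*JAR,.042+G-GD],down(np.radians(d))),manip.solve_ik([*NEST,.067+G-GD],down(np.radians(d)))]
    print(d,[None if x is None else np.round(x,2) for x in r])
E
```

```text
-180 [array([ 0.73,  0.99, -1.31,  2.09,  1.15,  1.09,  1.97]), array([-0.17,  0.68,  0.53,  1.77, -0.45,  0.82, -2.56])]
-150 [array([-0.53,  0.5 ,  0.35,  2.13, -0.31,  0.57, -2.57]), array([ 0.38,  0.63, -0.22,  1.75,  0.18,  0.78, -2.55])]
-120 [array([ 0.02,  0.49, -0.31,  2.11,  0.27,  0.58, -2.57]), array([ 0.45,  0.64, -0.32,  1.75,  0.26,  0.8 , -2.09])]
-90 [array([ 0.3 ,  0.56, -0.65,  2.1 ,  0.56,  0.65, -2.3 ]), array([ 0.55,  0.66, -0.45,  1.74,  0.37,  0.82, -1.65])]
-60 [array([ 0.36,  0.59, -0.73,  2.1 ,  0.63,  0.68, -1.84]), array([ 0.63,  0.69, -0.57,  1.74,  0.48,  0.85, -1.2 ])]
-30 [array([ 0.35,  0.58, -0.71,  2.1 ,  0.61,  0.67, -1.3 ]), array([ 0.68,  0.72, -0.64,  1.74,  0.54,  0.87, -0.73])]
0 [array([ 0.33,  0.58, -0.69,  2.1 ,  0.6 ,  0.67, -0.76]), array([ 0.72,  0.74, -0.71,  1.74,  0.59,  0.89, -0.24])]
30 [array([ 0.35,  0.59, -0.71,  2.1 ,  0.62,  0.67, -0.26]), array([ 0.75,  0.76, -0.75,  1.73,  0.64,  0.91,  0.25])]
60 [array([ 0.37,  0.59, -0.74,  2.1 ,  0.64,  0.68,  0.25]), array([ 0.82,  0.8 , -0.86,  1.73,  0.73,  0.96,  0.71])]
90 [array([ 0.38,  0.6 , -0.74,  2.1 ,  0.65,  0.69,  0.77]), array([ 0.86,  0.84, -0.93,  1.73,  0.79,  0.99,  1.19])]
120 [array([ 0.73,  0.99, -1.31,  2.09,  1.15,  1.09,  0.92]), array([ 1.03,  1.11, -1.31,  1.73,  1.13,  1.27,  1.52])]
150 [array([ 0.73,  0.99, -1.31,  2.09,  1.15,  1.09,  1.44]), array([ 1.03,  1.11, -1.31,  1.73,  1.13,  1.27,  2.05])]
180 [array([ 0.73,  0.99, -1.31,  2.09,  1.15,  1.09,  1.97]), array([-0.17,  0.68,  0.53,  1.77, -0.45,  0.82, -2.56])]
```

View pics/ov.png

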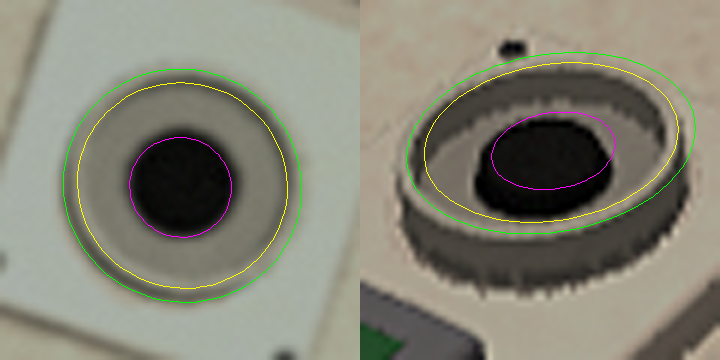

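The overlay fits in the top view. In the scene view it sits about 1–2 mm off, which is within the calibration tolerance. I'll use the nest at (0.601, -0.1592) and go for the jar.

```bash
sed -i 's/NEST=np.array(\[.6005,-.1585\])/NEST=np.array([.601,-.1592])/' h.py; python3 - <<'E'
from h import *
q=down(np.radians(70))
manip.move_pose([*JAR,.19],q)
print(manip.current_clock(),manip.current_tool_pos())
manip.servo_line([*JAR,.042+G-GD],vel=.12)
print(manip.current_clock(),manip.current_tool_pos(),manip.current_force())
effector.close(45)
print(manip.current_clock(),manip.current_finger_gap(),manip.current_tool_pos(),manip.current_force(),manip.current_wrist_torque())
manip.servo_line([*JAR,.16],vel=.15)
print(manip.current_clock(),manip.current_finger_gap(),manip.current_tool_pos(),manip.current_force())
for n in("scene","wrist"): cv2.imwrite(f"pics/{n}1.png",viewer.get_image(n)[:,:,::-1])
cv2.imwrite('pics/b1.png',np.hstack([cv2.resize(cv2.imread(f'pics/{n}1.png'),(400,300)) for n in("scene","wrist")]))
E
```

```text
2.6083 [0.46944552 0.08409659 0.1898932 ]
4.075 [0.46952663 0.08531346 0.03273836] [0.12131063 0.8662226  0.50913366]
4.7667 0.053450862406568024 [0.4690815  0.08522165 0.03225196] [-0.02664771 -0.04651617 -0.0664258 ] [ 0.11505961 -0.20903343 -0.05256055]
5.7667 0.05323945585904902 [0.46831694 0.08477118 0.1592014 ] [ 0.0267426  -0.27180385 -1.93134956]
```

View pics/b1.png

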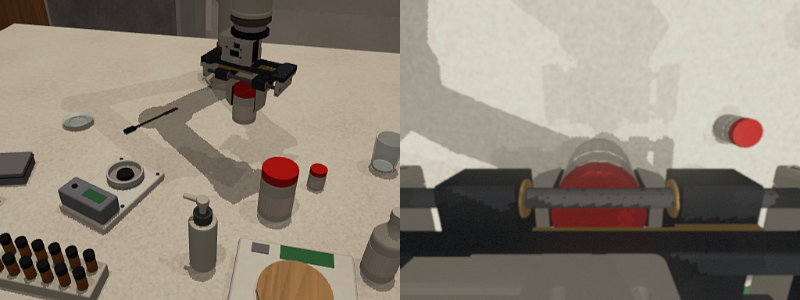

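The scene view shows the middle jar upright between the fingers. The gap is 53 mm and the load 1.9 N, which matches the jar. Next I'll move over the nest, stop just above the plunger and look.

```bash
python3 - <<'E'
from h import *
q=down(np.radians(70))
manip.move_pose([*NEST,.16],q)
base=.042+G-GD   # tcp z above jar base
manip.servo_line([*NEST,.034+base+.006],vel=.12)
manip.sleep(.2)
print(manip.current_clock(),manip.current_tool_pos(),manip.current_force(),manip.current_finger_gap())
for n in("scene","top"): cv2.imwrite(f"pics/{n}2.png",viewer.get_image(n)[:,:,::-1])
s=cv2.imread('pics/scene2.png')[130:280,60:260]
cv2.imwrite('pics/b2.png',cv2.resize(s,(800,600),interpolation=cv2.INTER_CUBIC))
E
```

```text
8.025 [ 0.60163952 -0.15933293  0.07312387] [ 0.03791386  0.48287754 -1.34608703] 0.05336289225612739
```

View pics/b2.png

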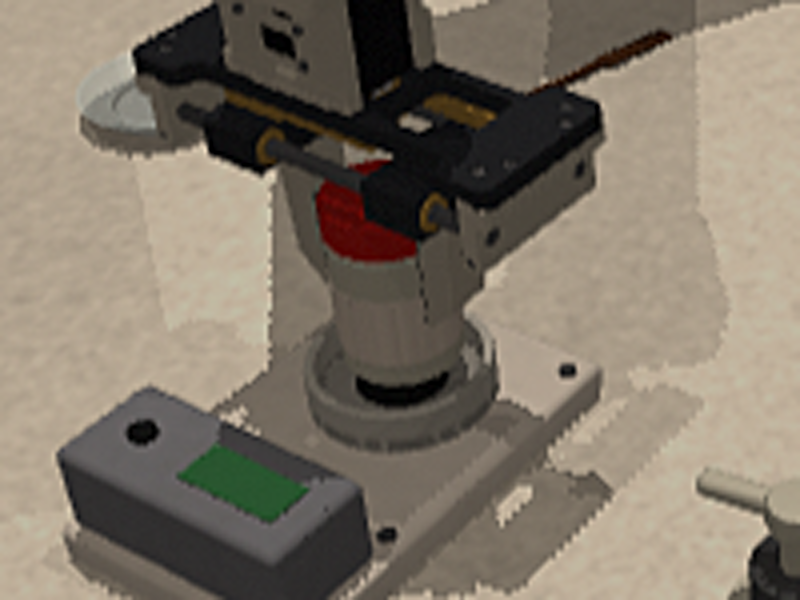

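The jar is upright and its base centre (column ~399) sits over the plunger (~403) and ring (~401). It's well centred, so I'll press in small steps while watching the force.

```bash
python3 - <<'E'
from h import *
base=.042+G-GD
effector.close(60)
f0=manip.current_force()[2]; z0=.034+base
print('f0',f0,manip.current_finger_gap())
def rep(tag): print(tag,round(manip.current_clock(),2),'base z',round(manip.current_tool_pos()[2]-base,4),'F',manip.current_force().round(1),'gap',round(manip.current_finger_gap(),4))
manip.servo_line([*NEST,z0+.001],vel=.03); rep('touch')
manip.servo_line([*NEST,.025+base+.002],vel=.02); rep('2mm above')
z=.025+base+.002
for k in range(12):
    z-=.001; manip.servo_line([*NEST,z],vel=.02); manip.sleep(.1); rep(f'{1000*(z-base-.025):.0f}')
    if manip.current_force()[2]-f0>24: break
E
```

```text
f0 -1.4931125162222527 0.05332275678364637
touch 8.66 base z 0.0346 F [-0.8 -0.7 -1.3] gap 0.0533
2mm above 9.21 base z 0.0277 F [-2.5 -0.1  5.3] gap 0.0537
1 9.56 base z 0.0268 F [-2.1  0.5  6.4] gap 0.0533
0 9.91 base z 0.0259 F [-3.   0.1  6.5] gap 0.0532
-1 10.26 base z 0.0251 F [-3.8  0.2  8.4] gap 0.0532
-2 10.61 base z 0.0251 F [-5.7  0.3 14.5] gap 0.0532
-3 10.96 base z 0.025 F [-9.3 -0.6 21.6] gap 0.053
-4 11.31 base z 0.025 F [-11.2  -1.1  29. ] gap 0.0534
```

```bash
python3 - <<'E'
from h import *
base=.042+G-GD
def rep(tag): print(tag,round(manip.current_clock(),2),(manip.current_tool_pos()-[0,0,base]).round(4),'F',manip.current_force().round(1),'gap',round(manip.current_finger_gap(),4), 'tool z',R.from_quat(manip.current_tcp_rot()).apply([0,0,1]).round(4))
for k in range(5):
    manip.sleep(.5); rep('hold')
cv2.imwrite("pics/scene3.png",viewer.get_image("scene")[:,:,::-1])
s=cv2.imread('pics/scene3.png')[130:280,60:260]
cv2.imwrite('pics/b3.png',cv2.resize(s,(800,600),interpolation=cv2.INTER_CUBIC))
E
```

```text
hold 11.81 [ 0.6014 -0.1591  0.025 ] F [-11.7  -0.2  28.7] gap 0.0533 tool z [ 4.0e-04 -2.6e-03 -1.0e+00]
hold 12.31 [ 0.6014 -0.1591  0.025 ] F [-11.4   0.3  28.5] gap 0.0537 tool z [ 4.0e-04 -2.7e-03 -1.0e+00]
hold 12.81 [ 0.6014 -0.1591  0.025 ] F [-11.8  -0.6  29.1] gap 0.0535 tool z [ 4.0e-04 -2.6e-03 -1.0e+00]
hold 13.31 [ 0.6014 -0.1591  0.025 ] F [-11.7  -0.4  29.4] gap 0.0533 tool z [ 4.0e-04 -2.7e-03 -1.0e+00]
hold 13.81 [ 0.6014 -0.1591  0.025 ] F [-11.4  -0.5  28.6] gap 0.0532 tool z [ 4.0e-04 -2.6e-03 -1.0e+00]
```

View pics/b3.png

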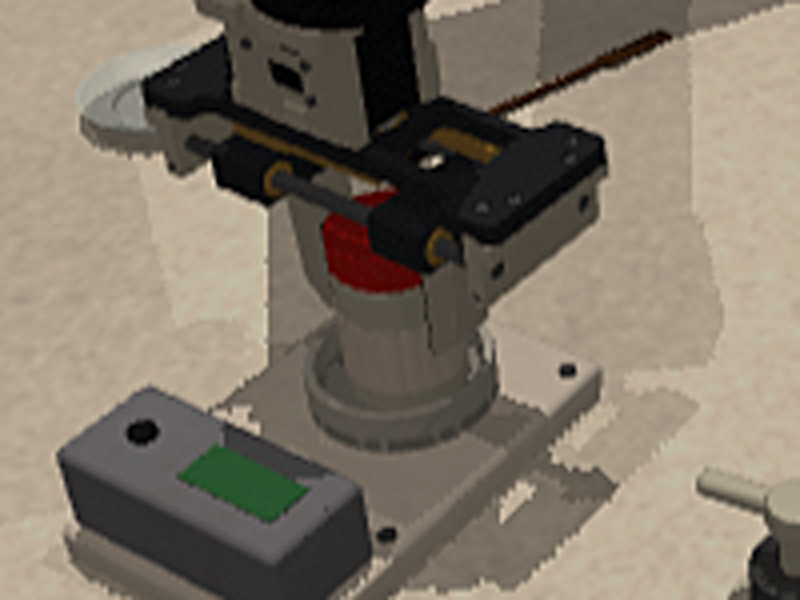

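It held for about 2.9 s at a steady 29 N with the base on the stop (0.025), and the picture shows the jar upright inside the nest. I'll ease up to the plunger's free height, wait for the force to settle, release and retreat.

```bash
python3 - <<'E'
from h import *
base=.042+G-GD
def rep(tag): print(tag,round(manip.current_clock(),2),(manip.current_tool_pos()-[0,0,base]).round(4),'F',manip.current_force().round(1),'gap',round(manip.current_finger_gap(),4))
manip.servo_line([*NEST,.025+base],vel=.01); rep('unload')
manip.servo_line([*NEST,.0335+base],vel=.01); manip.sleep(1.2); rep('up')
effector.open_jaws(); manip.sleep(.6); rep('open')
cv2.imwrite("pics/scene4.png",viewer.get_image("scene")[:,:,::-1])
s=cv2.imread('pics/scene4.png')[130:280,60:260]
cv2.imwrite('pics/b4.png',cv2.resize(s,(800,600),interpolation=cv2.INTER_CUBIC))
E
```

```text
unload 14.41 [ 0.6013 -0.1591  0.026 ] F [-2.1  0.1  6.6] gap 0.0533
up 16.61 [ 0.6011 -0.1591  0.0335] F [0.3 0.3 2.8] gap 0.0534
open 18.01 [ 0.601  -0.1592  0.0335] F [-0.5 -0.2 -0.2] gap 0.0919
```

View pics/b4.png

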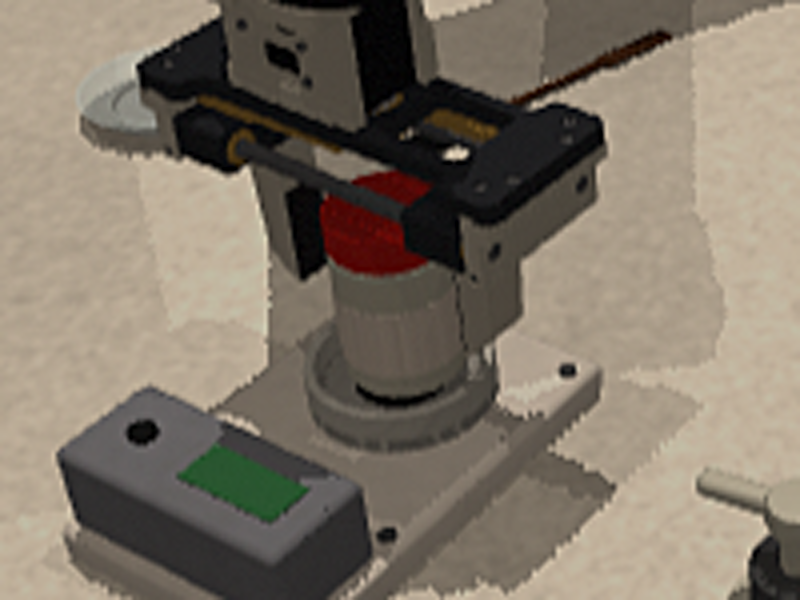

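The fingers are clear and the jar stands upright, centred on the raised plunger (black band visible under its base at ~(400,392)). I'll retreat straight up and check again.

```bash
python3 - <<'E'
from h import *
manip.servo_line([*NEST,.21],vel=.1)
manip.move_pose([.42,-.36,.26],down(np.radians(70)))
manip.sleep(.5)
print(manip.current_clock(),manip.current_force().round(2))
t=viewer.get_image("top"); s=viewer.get_image("scene")
ct=viewer.get_calibration('top'); cs=viewer.get_calibration('scene')
for c in redblobs(t)[:3]:
    e=cv2.fitEllipse(c); print('top',np.round(e[0],1),onz(ct,*e[0],.118)[:2].round(4),planecircle(ct,c,.118)[1])
et=cv2.fitEllipse(redblobs(t)[1])
i=s.astype(int); m=((i[...,0]>140)&(i[...,1]<60)).astype(np.uint8); m[:,:90]=0;m[:,240:]=0
k=cv2.findContours(m,cv2.RETR_EXTERNAL,cv2.CHAIN_APPROX_NONE)[0]
if k:
    e=cv2.fitEllipse(max(k,key=cv2.contourArea)); print('lid scene',e,tri(ray(ct,*et[0]),ray(cs,*e[0])))
a=cv2.resize(s[130:280,60:260,::-1],(400,300),interpolation=cv2.INTER_CUBIC)
b=cv2.resize(t[:,:,::-1],(400,300)); cv2.imwrite('pics/b5.png',np.hstack([a,b]))
E
```

```text
21.2167 [0.04 0.55 0.01]
top [166.7 144.3] [0.6152 0.1778] 0.07078100740909576
top [338.6 153.4] [ 0.5998 -0.1568] 0.05382092297077179
top [130.3 198.3] [0.5085 0.2436] 0.034324489533901215
lid scene ((155.52291870117188, 181.20651245117188), (15.92361831665039, 30.165807723999023), 83.02323913574219) (array([ 0.6003874 , -0.15796489,  0.11694438]), [np.float64(0.0010395424551597559), np.float64(0.0010395424551599601)])
```

View pics/b5.png

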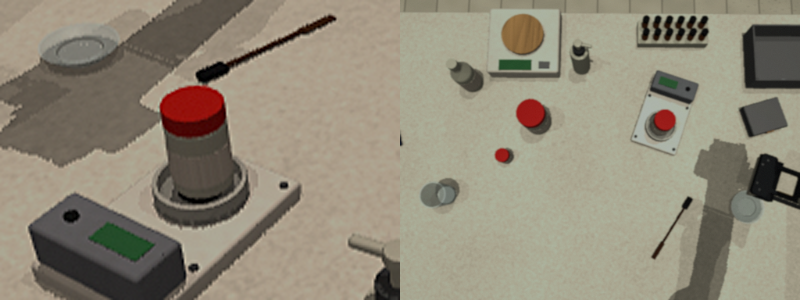

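The jar stands upright in the nest at (0.600, -0.157). Its lid triangulates to z = 0.117, against 0.118 expected with the plunger up. The other jars haven't moved.

```bash
python3 - <<'E'
from h import *
manip.hand_in(); print(manip.current_clock())
E
```

```text
the job is handed in; nothing more can be done
the job is handed in; nothing more can be done
```

The middle-sized jar has been marked and left standing upright in the nest with the plunger back up. I handed the job in at about 21 s of the 42 s allowed.

- **Pressing:** I set the jar on the plunger and pressed until its base stopped at 0.025 m, the nest floor. I held it there for about 2.9 s at a steady 29 N. I then eased it up with the spring, opened the fingers and backed away.
- **Final checks:** The lid centre measured (0.600, -0.158, 0.117), against an expected height of 0.118 with the plunger up. That puts the jar within about 2 mm of the nest axis. The wrist force was near zero afterwards, and the other two jars were where they had been.
- **Disagreements:** The two cameras put the nest 1–2 mm apart, within their calibration, so I used a value between the two. A sideways force of about 11 N appeared during the press. The tool stayed within 0.2° of vertical, the measured position stayed still, and the force went away when I eased off.

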